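# Set a plaster cast to dry under a locked-on bench dryer

### The arm

A 7-joint arm with a two-finger parallel gripper is mounted at the origin on a cart in front of the work surface, level with it; the furniture and walls round the work are solid. World frame = base frame: x ahead of the robot, y to its left, z up, the work surface at z = 0. Lengths are in m, angles in rad, forces in N, time in s.
With the tool pointing down it reaches from about 0.4 to 0.85 m from the base axis. Payload 4.5 kg.
Tool frame: the origin (TCP) lies at the very end of the fingers, on their centre line; the grasp point (between the pads) lies 19 mm behind it (r.grip_depth is the z of the grasp point in the tool frame, in m); z points along the fingers, y is the line along which they close (so a half turn about z gives the same grasp; the last joint's range is limited). The gripper opens to 88 mm and grips with 3 to 60 N. Pads are 18 mm wide; open, the fingers measure 123 mm over their backs; the gripper's body (75 mm by 187 mm) begins 45 mm behind the grasp point.
Start: joints at [-1.066, 0.689, -0.195, 1.565, 0.157, 0.902, -0.215], TCP at [0.283, 0.557, 0.239] pointing down, gripper open.
Joint ranges: [-3.01, 3.01], [-0.46, 2.08], [-1.47, 1.51], [0.13, 2.56], [-1, 4.14], [0.04, 2.09], [-2.66, 2.66]. Speed limits (rad/s): [2.57, 2.57, 3.14, 3.14, 3.14, 3.14, 3.14].

### API

Orientations are given as a unit quaternion [x, y, z, w].
In Python, from plant import r, viewer, ticket gives the robot as it stands (r), with the cameras (viewer) and the job (ticket).
- The arm moves only by the tool move_tool, called after "Request:" by a JSON object that holds its "name" and its "arguments", one argument or row to a line. Schema: {"type":"object","properties":{"rows":{"type":"string"},"grip_n":{"type":"number"},"only":{"type":"string"},"quiet":{"type":"boolean"},"lines":{"type":"string"}},"required":["rows"],"additionalProperties":false}. rows is a string of 1 to 10 rows, one to a line, with the numbers parted by commas; each row has 7 numbers: the opening from 0.0 (shut) to 1.0 (fully open), then dx, dy, dz in parts of the range, where 1.0 means 750 mm, then a rotation vector rx, ry, rz in normalised numbers (1 is 2 pi rad); each row is the pose to reach, as a shift and turn from the pose commanded when the call began, along the tool's axes at that moment; what a row does not reach only later rows make up. A row lasts 1/10 s, in which the tool goes at most 0.05 m and 0.15 rad, less where a joint would pass 70% of its speed; a pose out of reach is approached as far as the arm can. The fingers move at their own pace and stop on an object; grip_n is the grip in N (left out, the last holds). Time passes only in rows, so rows that do not move let the fingers close. The tool returns the time, the measured TCP pose, the force, the opening and the grip force at its end. only (a regular expression) keeps the lines of the reply that match it, lines (a string "A,B") keeps lines A to B, and quiet returns only ok. Shift and turn numbers lie between -1 and 1, and a call with a number outside is refused. Input that does not fit is refused with a message, and nothing moves.
- r.get_state(): the state, without advancing time (a new reading comes with each control period).
- viewer.snapshot(name): name is "side" or "top"; returns the picture (420x560x3 uint8, red, green, blue); there is no depth.
- viewer.camera_params(name): a dict with "fx", "fy", "cx", "cy" (pixels), "rvec" (rotation vector, rad) and "tvec" (3), from world to camera coordinates, as OpenCV has them. Camera axes: x right, y down, z forward; pixel columns grow to the right and rows downward; lengths in m; the calibration is good to about 2 mm. A picture is of the moment at which its call begins. camera_params takes no time and is no camera call.
- ticket.finish_job(): hands the job in; it is judged then, once.
The state is a dict: "clock": time; "q": joint angles; "qd": joint speeds; "joint_torque": joint torques, N m; "tool_pos": TCP position; "eef_rot": TCP orientation; "contact_force": force on the tool from outside, world axes, zero at the start; "moment": the same for the moment, N m; "opening": opening from 0.0 (shut) to 1.0 (fully open); "finger_force": force on a finger pad.
Only numpy, scipy, OpenCV 4.12 (cv2) and the standard library are available. Lean on these libraries where they do the work, as an engineer would, in place of code of your own. Each camera call takes 0.05 s, during which the arm holds its last target. There are 200 camera calls.

### The job

Set the plaster cast upright, teeth up, in the middle of the drying plate in front of the dryer's nozzle, without letting it fall. Then switch the dryer on to stay: squeeze its trigger right in, and while it is squeezed press the lock-on button behind the handle down gently, then ease off so that the trigger stays caught on its own, and leave it running. Leave the other things on the bench where they are.

Things in the scene. Friction and masses are not known exactly. Their poses are not given: they have to be found in the camera images.
- dryer: warm-air dryer, a grey pistol-shaped tool lying on its side, fixed in a stand. Origin on the worktop under the trigger's middle, z up. The handle lies level along x, from the barrel towards -x; by the trigger it spans y = -20 mm (back face) to +12 mm, z = 50 to 80 mm; smooth plastic (friction 0.2). Below is only a 10 mm base plate. A battery (top z = 81 mm) is at x = -90 to -58 mm
- nozzle_tip (a point): end of the dryer's aluminium nozzle: dryer x = 62, y = 98, z = 62 mm. The round barrel behind it (57 mm thick) runs along the dryer's y, from y = -74 mm; near side at x = +34 mm, top at z = 91 mm
- trigger (a joint): sliding trigger on the nozzle side of the handle: 0 = out, 0.012 m = squeezed right in (towards dryer -y). Spring about 2 N at the start, 6 N at the end. An inner latch lets the button go down only while the trigger is in by over 0.0102 m; with the button down, the returning trigger catches at about 0.007 m and stays, holding the button down. Squeezing it in again frees both
- trigger_face (a point): middle of the trigger's outer face, a black ribbed block 40 mm long (dryer x) and 26 mm high (z = 52 to 78 mm); its face is at dryer y = +30 mm when out and +18 mm when squeezed in, and the point moves with it
- lock_button (a joint): travel of the lock-on button: 0 = up, 0.008 m = fully down; locked it rests at about 0.0063 m. Spring about 2 N at the start, 4 N at the bottom. While the trigger is out the latch stops it after about 1 mm
- button_top (a point): middle of the top of the lock-on button, a black ribbed cap 22 mm (dryer x) by 18 mm (dryer y), facing up from a ledge behind the handle: dryer x = 0, y = -31.5 mm (cap y = -40.5 to -22.5 mm), z = 56 mm up, 48 mm fully down; the ledge is at z = 44 mm. A finger lying against the handle's back face stands right over it
- grip_mid (a point): point at dryer x = 0, y = -1 mm, z = 68 mm: halfway between the handle's back face and the face of the fully squeezed trigger (38 mm apart then, 50 mm when the trigger is out)
- cast: loose white plaster cast of a dental arch, horseshoe-shaped, 55 (its x) by 60 (its y) by 30 mm high, about 0.09 kg, lying base down, teeth up. Origin at the centre of its base, z up. Can be gripped across its 55 mm from above
- plate_mid (a point): middle of the top of the drying plate, a fixed square perforated aluminium plate 92 x 92 mm on four feet in front of the nozzle, its top 24 mm above the worktop
- etch_bottle: bystander: small white bottle with a cap, 28 mm wide, 70 mm high, origin at the centre of its base
- dappen: bystander: small waisted glass dish, 35 mm wide, 22 mm high, origin at the centre of its base
- tape_roll: bystander: low tan disc (roll of tape), 48 mm wide, 12 mm high, origin at the centre of its base
- mirror: bystander: dental mouth mirror lying flat, 156 mm long, origin at its middle

How it is judged:
On the way, in this order (a step that is already met when the one before it is completed fails the run):
1. the cast stands on the drying plate, let go (horizontal distance between cast and plate_mid below 0.018 m and height (world z) of cast between 0.02 and 0.03 m and angle between cast's own z axis and vertical below 0.12 rad and contact force between the fingers and cast below 0.05 N and linear speed of cast below 0.02 m/s), for 0.2 s.
2. the trigger is squeezed right in (value of joint trigger above 0.0103 m), for 0.05 s.
3. the lock-on button is down (value of joint lock_button above 0.0055 m), for 0.05 s.
At the end, for the whole second after the job is handed in: the cast stands upright (within 0.12 rad) on the drying plate, its centre within 18 mm of the plate's middle; the trigger, let go, is caught at 5.5 to 9 mm of its 12 mm travel and the lock-on button stays down by more than 5 mm (horizontal distance between cast and plate_mid below 0.018 m and height (world z) of cast between 0.02 and 0.03 m and angle between cast's own z axis and vertical below 0.12 rad and linear speed of cast below 0.02 m/s and value of joint trigger between 0.0055 and 0.009 m and value of joint lock_button above 0.005 m); the robot touches nothing.
It fails at once if the lock-on button is pushed with more than 30 N (contact force between the fingers and lock_button above 30 N).
It fails at once if the cast is dropped (falls faster than 0.6 m/s out of the fingers) (contact force between each of the arm, the fingers and cast below 0.02 N and linear speed of cast above 0.6 m/s).
It fails at once if a bystander is pushed more than 3 cm (distance of any of etch_bottle, dappen, tape_roll, mirror from where it was at the start of the episode above 0.03 m).
It also fails if it takes over 61 s, if anything falls off the work surface, if the arm or the gripper's body presses on something with over 40 N, if the wrist force passes 120 N, or if a joint passes its speed limit or range.

## Working session

There is one attempt and no reset: what is moved stays moved. The work goes in short steps, Python scripts to look and compute and a tool call to move; the robot and the scene stay as the last step left them, time stands still between calls to the robot, and variables do not carry over. Pictures are saved under pics/ and viewed, at most 10 in all, crops included, and the job is handed in when it is done.

```bash
ls; mkdir -p pics; python3 - <<'E'
from plant import r, viewer, ticket
import cv2
for n in("side","top"):
    cv2.imwrite(f"pics/{n}0.png",viewer.snapshot(n)[:,:,::-1]); print(n,viewer.camera_params(n))
print(r.get_state(), r.grip_depth)
E
```

```text
pics
plant.py
side {'fx': 530.7625746412282, 'fy': 530.7625746412282, 'cx': 277.85776460513836, 'cy': 219.07508934404, 'rvec': array([ 2.01051773, -0.44301149,  0.2469752 ]), 'tvec': array([-0.47184817,  0.1952646 ,  1.04429885])}
top {'fx': 512.2544393597373, 'fy': 512.2544393597373, 'cx': 283.0866474172632, 'cy': 219.11878585565282, 'rvec': array([ 2.13723343, -2.08680314,  0.19657714]), 'tvec': array([0.08679501, 0.58520172, 1.0809858 ])}
{'clock': 0.1, 'q': array([-1.06621844,  0.68990419, -0.19455553,  1.56623674,  0.15728873,
        0.90252883, -0.21511688]), 'qd': array([ 0.00257537, -0.00267917,  0.00139541, -0.00335773,  0.00159561,
        0.00099707,  0.00228158]), 'joint_torque': array([-4.00548321e-03, -5.28500998e+01, -1.27185736e+00, -1.53836238e+01,
       -5.25835028e-02,  1.97175235e-03,  4.62570620e-05]), 'tool_pos': array([0.28324566, 0.55648335, 0.23798948]), 'eef_rot': array([ 2.33182533e-01,  9.72432618e-01, -8.29132363e-04, -1.49691125e-04]), 'contact_force': array([ 0.50667458, -0.58753544, -0.54116395]), 'moment': array([-0.03234807,  0.0005005 ,  0.00667831]), 'finger_force': 0.0, 'opening': 0.9995008965990372} -0.0187
```

View pics/side0.png

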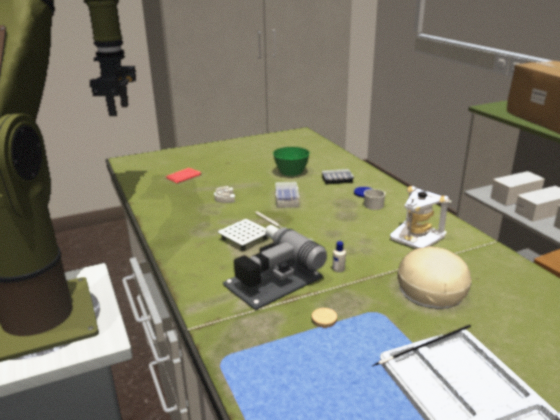

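View pics/top0.png

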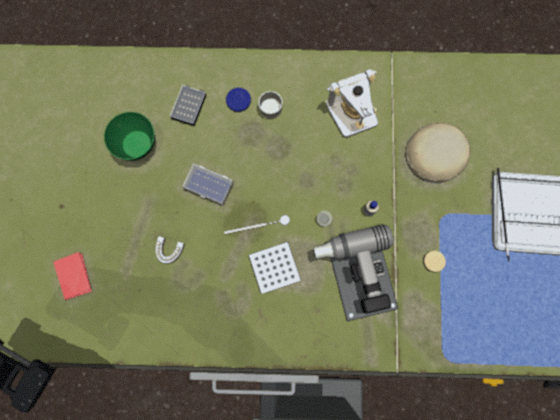

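The side view shows the arm at upper left with the bench running away from it. In the top view the cast is at about (169,249), the plate at (274,267), the dryer around (365,265), the mirror at (258,225), the dappen at (323,219), the bottle at (372,207) and the tape roll at (434,261).

```bash
cat > h.py <<'E'
import numpy as np,cv2
from plant import r, viewer, ticket
from scipy.spatial.transform import Rotation as R
def cam(n):
    c=viewer.camera_params(n); K=np.array([[c['fx'],0,c['cx']],[0,c['fy'],c['cy']],[0,0,1]])
    return K,cv2.Rodrigues(c['rvec'])[0],np.array(c['tvec']),c['rvec']
def ray(n,uv,z):
    K,Rm,t,_=cam(n); d=Rm.T@np.linalg.solve(K,[*uv,1]); o=-Rm.T@t
    return o+d*(z-o[2])/d[2]
def proj(n,P):
    K,Rm,t,rv=cam(n); return cv2.projectPoints(np.array(P,float).reshape(-1,3),rv,t,K,None)[0][:,0]
def rel(p,yaw=None,st=None):
    """rows shift (tool axes) from current measured TCP to world p; yaw = world angle of tool y (mod pi), tool down"""
    s=st or r.get_state(); Q=R.from_quat(s['eef_rot']); d=Q.inv().apply(np.array(p)-s['tool_pos'])
    out=[d.round(4)]
    if yaw is not None:
        y=Q.apply([0,1,0]); c=np.arctan2(y[1],y[0]); dy=(yaw-c+np.pi/2)%np.pi-np.pi/2
        ya=c+dy; yv=np.array([np.cos(ya),np.sin(ya),0]); zv=np.array([0,0,-1.]); xv=np.cross(yv,zv)
        out.append((Q.inv()*R.from_matrix(np.c_[xv,yv,zv])).as_rotvec().round(4))
    return out
E
python3 - <<'E'
from h import *
for n,uv,z in[("cast",(169,249),.02),("plate",(274,267),.024),("dr",(365,265),.07)]: print(n,ray("top",uv,z).round(3))
I=cv2.imread("pics/top0.png")
cv2.imwrite("pics/c1.png",cv2.resize(I[195:325,240:400],None,fx=4.6,fy=4.6,interpolation=cv2.INTER_CUBIC))
a=cv2.resize(I[225:275,145:195],None,fx=8,fy=8,interpolation=cv2.INTER_CUBIC)
S=cv2.imread("pics/side0.png")
b=cv2.resize(S[170:220,195:245],None,fx=8,fy=8,interpolation=cv2.INTER_CUBIC)
cv2.imwrite("pics/c2.png",np.hstack([a,b]))
E
```

```text
cast [0.515 0.36  0.02 ]
plate [0.479 0.119 0.024]
dr [ 0.484 -0.079  0.07 ]
```

View pics/c1.png

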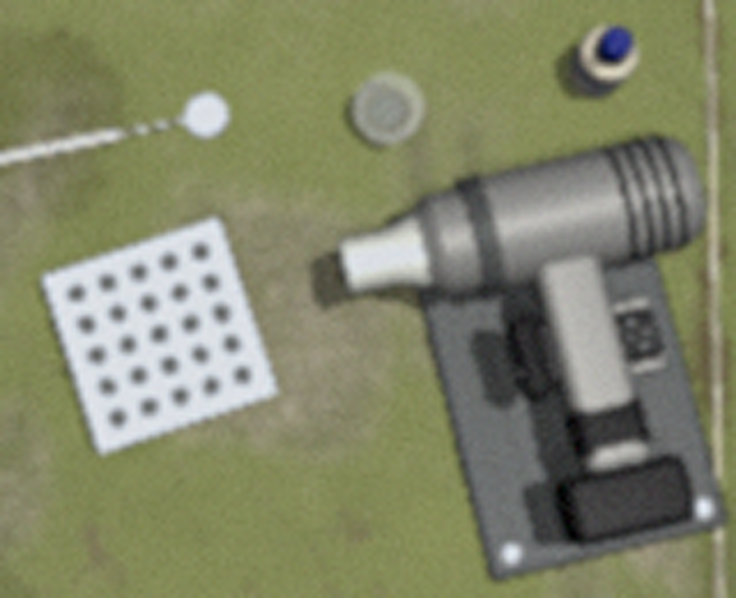

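View pics/c2.png

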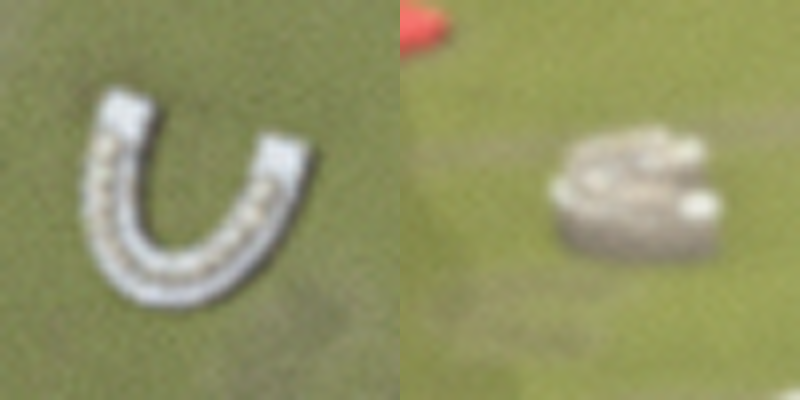

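The crops give these pixel positions:

| Crop | Feature | Position (crop pixels) |
|---|---|---|
| c1 | Plate corners | (215,217), (277,395), (103,454), (42,275) |
| c1 | Nozzle end | (345,266) |
| c1 | Button cap | (642,333) |
| c1 | Barrel rear | ~(705,190) |
| c2 | Cast tips | (125,88), (290,133) |
| c2 | Cast apex | (163,308) |

In c2 the cast's sides are roughly parallel near the tips.

```bash
cat > m.py <<'E'
from h import *
from scipy.optimize import least_squares
c1=lambda p:((p[0]+.5)/4.6-.5+240,(p[1]+.5)/4.6-.5+195)
c2=lambda p:((p[0]+.5)/8-.5+145,(p[1]+.5)/8-.5+225)
pc=np.array([ray("top",c1(p),.024) for p in[(215,217),(277,395),(103,454),(42,275)]])
plate=pc.mean(0)
M=np.array([[.062,.098,.062],[0,-.0315,.056],[.062,-.074,.062]]);uv=np.array([c1(p) for p in[(345,266),(642,333),(705,190)]])
def W(x,P): return R.from_euler('z',x[2]).apply(P)+[x[0],x[1],0]
s=least_squares(lambda x:(proj("top",W(x,M))-uv).ravel(),[.48,-.08,0]); X=s.x
tip=[ray("top",c2(p),.02) for p in[(125,88),(290,133)]]; ap=ray("top",c2((163,308)),.02)
E
python3 - <<'E'
from m import *
print("plate",plate.round(4),np.linalg.norm(np.diff(pc,axis=0),axis=1).round(4))
print("dryer",X,s.fun.round(2))
mt=(tip[0]+tip[1])/2; ax=mt-ap; L=np.linalg.norm(ax)
# perp extents (crop px): left 122, right 334 along (0.97,0.23)
u=np.array([.974,.225]);a=np.array([.225,-.974])
al=lambda p:np.dot(a,p)
mid=(al((125,88))+al((290,133)))/4+al((163,308))/2
C=u*228+a*mid; print("C crop",C)
Cw=ray("top",c2(C),.02); lft=ray("top",c2(u*122+a*mid),.02); rgt=ray("top",c2(u*334+a*mid),.02)
d=rgt-lft
print("cast",Cw.round(4),"len",L.round(4),"wid",np.linalg.norm(d).round(4),"yaw",np.arctan2(d[1],d[0]).round(3),"axis",(ax/L).round(3))
# overlays
I=cv2.imread("pics/top0.png");S=cv2.imread("pics/side0.png")
P=[]
for q in [(-.09,-.0315,.0),]: pass
pts=[(.062,.098,.062),(.034,0,.062),(.09,0,.062),(.062,-.074,.062),(0,.03,.078),(.02,.03,.078),(-.02,.03,.078),(.02,-.02,.08),(-.02,-.02,.08),(-.02,.012,.08)]+[(x,y,.056) for x in(-.011,.011) for y in(-.0405,-.0225)]+[(-.09,0,.081),(-.058,0,.081)]
w=W(X,np.array(pts))
out=[]
for n,J,x0,y0 in(("top",I,310,215),("side",S,215,215)):
    k=cv2.resize(J[y0:y0+110,x0:x0+95] if n=="top" else J[y0:y0+110,x0:x0+120],None,fx=5 if n=="top" else 5,fy=5,interpolation=cv2.INTER_CUBIC)[:, :400 if 0 else None]
    for p in proj(n,w): 
        c=((p-[x0,y0]+.5)*5-.5); cv2.circle(k,tuple(int(v) for v in c),3,(0,0,255),-1)
    out.append(cv2.resize(k,None,fx=.74,fy=.74))
cv2.imwrite("pics/ov.png",np.hstack(out))
E
```

```text
plate [0.4788 0.1185 0.024 ] [0.0926 0.0891 0.0926]
dryer [ 0.47297801 -0.08162309  0.23502031] [ 0.82 -0.4   0.26  0.61 -1.08 -0.19]
C crop [185.59314375 209.2129155 ]
cast [0.5113 0.3621 0.02  ] len 0.0575 wid 0.0611 yaw -1.773 axis [ 0.988 -0.152  0.   ]
```

View pics/ov.png

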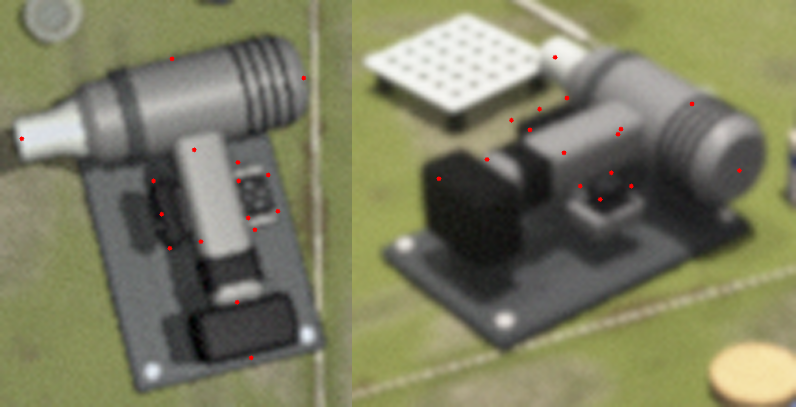

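The overlay agrees within about 1 px: the button corners, battery edge, trigger line and nozzle end all fall on their features in both views. Next I move over the cast.

```bash
python3 - <<'E'
from m import *
for a,b in(((425,290),(497,577)),((655,265),(722,520)),((722,520),(497,577))):
    d=ray("top",c1(a),.01)-ray("top",c1(b),.01); print(np.arctan2(d[1],d[0]))
print(rel([.515,.361,.12],-1.745))
E
```

```text
0.2515362236983883
0.24382919526930044
-1.3035440069571576
[array([-0.2952, -0.0689,  0.1181]), array([-1.700e-03, -2.000e-04, -2.965e-01])]
```

Units first: shifts go in shares of 750 mm and turns go in shares of 2 pi rad. So -0.2952 m / 0.75 = -0.3936, 0.1181 m / 0.75 = 0.1575, -0.2965 rad / 6.2832 = -0.0472.

Request:
{"name": "move_tool", "arguments": {
  "rows": "1,-0.3936,-0.0919,0.1575,0,0,-0.0472\n1,-0.3936,-0.0919,0.1575,0,0,-0.0472\n1,-0.3936,-0.0919,0.1575,0,0,-0.0472\n1,-0.3936,-0.0919,0.1575,0,0,-0.0472\n1,-0.3936,-0.0919,0.1575,0,0,-0.0472\n1,-0.3936,-0.0919,0.1575,0,0,-0.0472\n1,-0.3936,-0.0919,0.1575,0,0,-0.0472\n1,-0.3936,-0.0919,0.1575,0,0,-0.0472\n1,-0.3936,-0.0919,0.1575,0,0,-0.0472\n1,-0.3936,-0.0919,0.1575,0,0,-0.0472",
  "grip_n": 12
}}

```text
clock: 1.1
tool_pos: [0.5138, 0.3639, 0.1211]
eef_rot: [0.086, 0.996, 0.001, -0.0]
contact_force: [0.8, 0.6, 0.2]
opening: 1.002
finger_force: 0.0
```

```bash
python3 - <<'E'
from h import *
print(rel([.515,.361,.006],-1.745))
I=viewer.snapshot("side")[:,:,::-1]; cv2.imwrite("pics/s1.png",I)
E
```

```text
[array([-0.0018, -0.0029,  0.1151]), array([ 0.0019, -0.001 ,  0.0027])]
```

Scaled: 0.115 m / 0.75 = 0.1533, 0.09 m / 0.75 = 0.12.

Request:
{"name": "move_tool", "arguments": {
  "rows": "1,-0.0013,-0.0027,0.0667,0,0,0\n1,-0.0013,-0.0027,0.12,0,0,0\n1,-0.0013,-0.0027,0.1533,0,0,0\n1,-0.0013,-0.0027,0.1533,0,0,0\n1,-0.0013,-0.0027,0.1533,0,0,0"
}}

```text
clock: 1.65
tool_pos: [0.5153, 0.3611, 0.0065]
eef_rot: [0.086, 0.996, 0.0, -0.0]
contact_force: [-0.7, -0.5, 0.0]
opening: 0.998
finger_force: 0.0
```

```bash
python3 - <<'E'
from h import *
print(rel([.515,.361,.006],-1.745))
a=viewer.snapshot("side")[:,:,::-1]; b=viewer.snapshot("top")[:,:,::-1]
k=lambda J,x,y:cv2.resize(J[y:y+100,x:x+80],None,fx=5,fy=5,interpolation=cv2.INTER_CUBIC)
cv2.imwrite("pics/g1.png",np.hstack([k(b,130,200),k(a,185,140)]))
E
```

```text
[array([ 0.0003, -0.0001,  0.0005]), array([ 0.0008, -0.0002,  0.0018])]
```

View pics/g1.png

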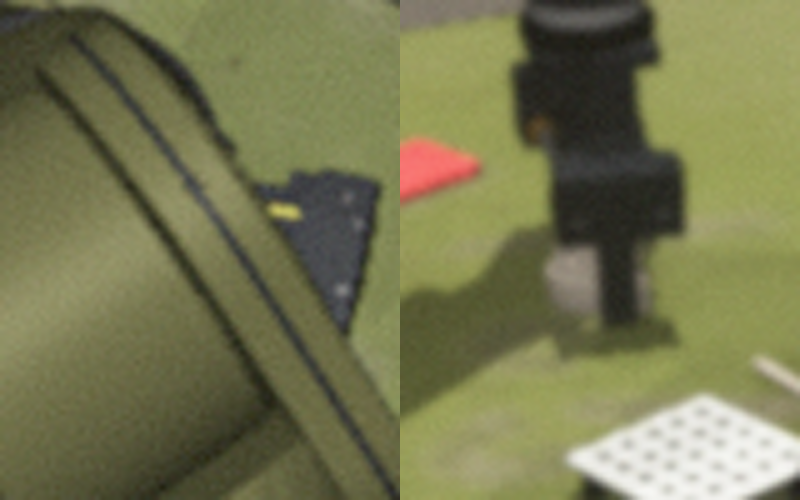

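In the side crop the near finger (617,290) stands in front of the cast and the cast shows on both sides of it. In the top crop the arm hides the cast. The straddle looks right, so I close and lift.

Request:
{"name": "move_tool", "arguments": {
  "rows": "0.4,0,0,0,0,0,0\n0.4,0,0,0,0,0,0\n0.4,0,0,0,0,0,0\n0.4,0,0,0,0,0,0\n0.4,0,0,0,0,0,0\n0.4,0,0,0,0,0,0",
  "grip_n": 12
}}

```text
clock: 2.35
tool_pos: [0.5164, 0.3603, 0.0061]
eef_rot: [0.087, 0.996, 0.001, 0.0]
contact_force: [0.5, 0.5, 3.4]
opening: 0.662
finger_force: 12.1
```

Request:
{"name": "move_tool", "arguments": {
  "rows": "0.4,0,0,-0.0267,0,0,0\n0.4,0,0,-0.0667,0,0,0\n0.4,0,0,-0.1067,0,0,0\n0.4,0,0,-0.1067,0,0,0\n0.4,0,0,-0.1067,0,0,0"
}}

```text
clock: 2.85
tool_pos: [0.5159, 0.3591, 0.0856]
eef_rot: [0.087, 0.996, -0.0, 0.0]
contact_force: [-0.2, 0.8, -0.6]
opening: 0.661
finger_force: 11.9
```

```bash
python3 - <<'E'
from m import *
# grasp keeps 4 mm offset toward tips along cast y-axis
print(rel([plate[0]+.0038,plate[1]-.001,.087],-1.745))
E
```

```text
[array([-0.0091, -0.2438, -0.0013]), array([-0.0005,  0.0001, -0.0003])]
```

Scaled: -0.2435 m / 0.75 = -0.3247, -0.22 m / 0.75 = -0.2933.

Request:
{"name": "move_tool", "arguments": {
  "rows": "0.4,-0.0013,-0.04,0,0,0,0\n0.4,-0.0027,-0.0933,0,0,0,0\n0.4,-0.0053,-0.1467,0,0,0,0\n0.4,-0.008,-0.2,0,0,0,0\n0.4,-0.0107,-0.2533,0,0,0,0\n0.4,-0.012,-0.2933,0,0,0,0\n0.4,-0.012,-0.3247,0,0,0,0\n0.4,-0.012,-0.3247,0,0,0,0\n0.4,-0.012,-0.3247,0,0,0,0"
}}

```text
clock: 3.75
tool_pos: [0.482, 0.1183, 0.0847]
eef_rot: [0.087, 0.996, -0.0, -0.001]
contact_force: [-0.1, -0.2, -1.6]
opening: 0.662
finger_force: 11.9
```

```bash
python3 - <<'E'
from m import *
print(rel([plate[0]+.0038,plate[1]-.001,.0315],-1.745))
a=viewer.snapshot("side")[:,:,::-1]; b=viewer.snapshot("top")[:,:,::-1]
k=lambda J,x,y:cv2.resize(J[y:y+100,x:x+80],None,fx=5,fy=5,interpolation=cv2.INTER_CUBIC)
cv2.imwrite("pics/g2.png",np.hstack([k(b,235,210),k(a,205,160)]))
E
```

```text
[array([-0.0008, -0.0007,  0.0532]), array([-0.0002, -0.0018, -0.0006])]
```

View pics/g2.png

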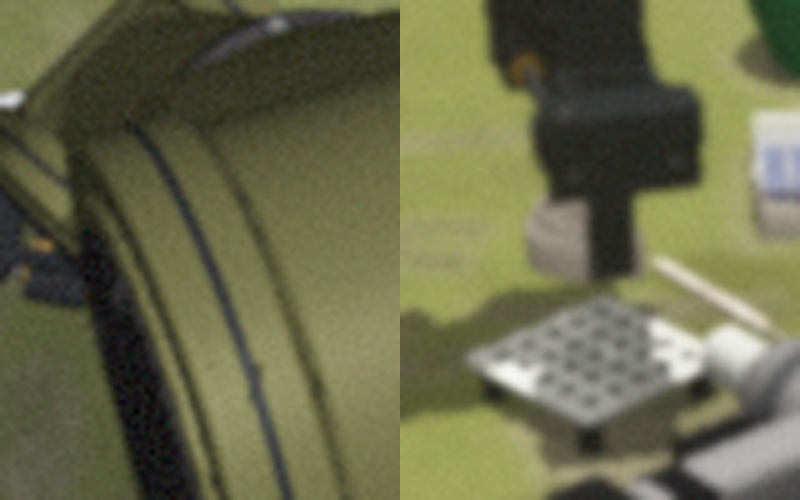

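The cast is held level in the fingers over the plate (side crop, cast at about (585,240), plate centred near (590,360)). I lower it now.

Scaled: 0.055 m / 0.75 = 0.0733, 0.054 m / 0.75 = 0.072.

Request:
{"name": "move_tool", "arguments": {
  "rows": "0.4,-0.0013,-0.0013,0.0333,0,0,0\n0.4,-0.0013,-0.0013,0.06,0,0,0\n0.4,-0.0013,-0.0013,0.0667,0,0,0\n0.4,-0.0013,-0.0013,0.0693,0,0,0\n0.4,-0.0013,-0.0013,0.072,0,0,0\n0.4,-0.0013,-0.0013,0.0733,0,0,0\n0.4,-0.0013,-0.0013,0.0733,0,0,0"
}}

```text
clock: 4.55
tool_pos: [0.4838, 0.1172, 0.0311]
eef_rot: [0.087, 0.996, 0.0, 0.0]
contact_force: [-0.1, 0.4, -1.2]
opening: 0.662
finger_force: 11.9
```

Scaled: 0.002 m / 0.75 = 0.0027, 0.001 m / 0.75 = 0.0013.

Request:
{"name": "move_tool", "arguments": {
  "rows": "0.4,0,0,0.0013,0,0,0\n0.4,0,0,0.0027,0,0,0\n0.4,0,0,0.0027,0,0,0"
}}

```text
clock: 4.85
tool_pos: [0.4839, 0.1171, 0.0299]
eef_rot: [0.087, 0.996, 0.0, 0.001]
contact_force: [-1.1, -0.0, 10.4]
opening: 0.658
finger_force: 12.2
```

Contact with the plate. I release and rise, then look.

Scaled: -0.13 m / 0.75 = -0.1733, -0.12 m / 0.75 = -0.16.

Request:
{"name": "move_tool", "arguments": {
  "rows": "0.68,0,0,-0.0013,0,0,0\n0.75,0,0,-0.0013,0,0,0\n0.85,0,0,-0.0013,0,0,0\n0.95,0,0,-0.0013,0,0,0\n0.95,0,0,-0.0013,0,0,0\n0.95,0,0,-0.04,0,0,0\n0.95,0,0,-0.0933,0,0,0\n0.95,0,0,-0.16,0,0,0\n0.95,0,0,-0.1733,0,0,0"
}}

```text
clock: 5.75
tool_pos: [0.4856, 0.1179, 0.1627]
eef_rot: [0.087, 0.996, 0.002, 0.003]
contact_force: [0.6, 0.1, -0.1]
opening: 0.949
finger_force: 0.0
```

```bash
python3 - <<'E'
from m import *
X[2]=.25
g=W(X,np.array([[0,-.001,.14]]))[0]; print("grip",g)
# wait: tool y along dryer y (yaw + pi/2)
print(rel(g,.25+np.pi/2))
E
```

```text
grip [ 0.47322542 -0.082592    0.14      ]
[array([-0.0226, -0.1997,  0.0221]), array([ 0.0025,  0.0071, -0.4247])]
```

Scaled: -0.1997 m / 0.75 = -0.2663, -0.18 m / 0.75 = -0.24, -0.4247 rad / 6.2832 = -0.0676.

Request:
{"name": "move_tool", "arguments": {
  "rows": "0.95,-0.004,-0.04,0,0,0,-0.0159\n0.95,-0.0107,-0.0933,0,0,0,-0.0318\n0.95,-0.0173,-0.1467,0.0133,0,0,-0.0477\n0.95,-0.024,-0.2,0.0267,0.0004,0.0011,-0.0668\n0.95,-0.0301,-0.24,0.0293,0.0004,0.0011,-0.0676\n0.95,-0.0301,-0.2663,0.0293,0.0004,0.0011,-0.0676\n0.95,-0.0301,-0.2663,0.0293,0.0004,0.0011,-0.0676\n0.95,-0.0301,-0.2663,0.0293,0.0004,0.0011,-0.0676",
  "grip_n": 15
}}

```text
clock: 6.55
tool_pos: [0.4709, -0.0829, 0.1362]
eef_rot: [-0.125, 0.992, -0.0, -0.004]
contact_force: [-0.1, 0.9, -0.4]
opening: 0.952
finger_force: 0.0
```

```bash
python3 - <<'E'
from m import *
a=viewer.snapshot("side")[:,:,::-1]; b=viewer.snapshot("top")[:,:,::-1]
k=lambda J,x,y:cv2.resize(J[y:y+120,x:x+80],None,fx=5,fy=5,interpolation=cv2.INTER_CUBIC)
cv2.imwrite("pics/g3.png",np.hstack([k(b,235,210),k(a,205,160)]))
w=np.array([.25]);s2=least_squares(lambda x:(proj("top",W([*x,.25],M))-uv).ravel(),X[:2]);print(s2.x,s2.fun.round(2))
print(rel(W([*s2.x,.25],np.array([[0,-.001,.062]]))[0],.25+np.pi/2))
E
```

```text
[ 0.47309424 -0.08224454] [ 0.85  0.3   0.49  0.35 -1.34 -0.63]
[array([-0.002 , -0.002 ,  0.0746]), array([ 0.0002, -0.0065,  0.0028])]
```

View pics/g3.png

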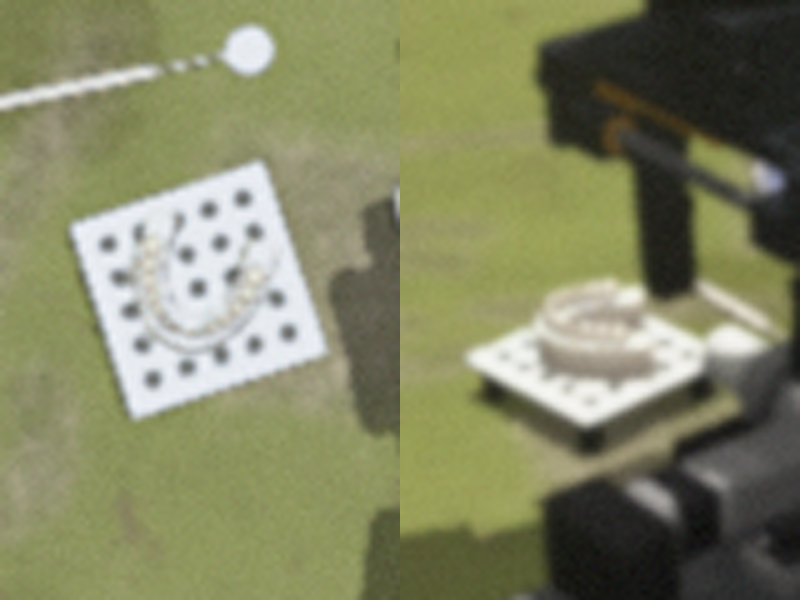

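The cast stands upright on the plate, about 5 mm from its middle (crop (203,278) against (199,290)). I go down to trigger height.

Scaled: 0.0746 m / 0.75 = 0.0995, 0.07 m / 0.75 = 0.0933, -0.0065 rad / 6.2832 = -0.001.

Request:
{"name": "move_tool", "arguments": {
  "rows": "1,-0.0027,-0.0027,0.04,0,-0.001,0.0005\n1,-0.0027,-0.0027,0.0733,0,-0.001,0.0005\n1,-0.0027,-0.0027,0.0933,0,-0.001,0.0005\n1,-0.0027,-0.0027,0.0995,0,-0.001,0.0005\n1,-0.0027,-0.0027,0.0995,0,-0.001,0.0005\n1,-0.0027,-0.0027,0.0995,0,-0.001,0.0005",
  "grip_n": 15
}}

```text
clock: 7.25
tool_pos: [0.4735, -0.0844, 0.0626]
eef_rot: [-0.124, 0.992, -0.0, 0.0]
contact_force: [-0.4, -0.8, -0.1]
opening: 1.0
finger_force: 0.0
```

Request:
{"name": "move_tool", "arguments": {
  "rows": "0.62,0,0,0,0,0,0\n0.62,0,0,0,0,0,0\n0.62,0,0,0,0,0,0\n0.62,0,0,0,0,0,0",
  "grip_n": 15
}}

```text
clock: 7.65
tool_pos: [0.4731, -0.0839, 0.0623]
eef_rot: [-0.124, 0.992, 0.0, 0.0]
contact_force: [-0.2, 4.5, 1.5]
opening: 0.661
finger_force: 1.9
```

```bash
python3 - <<'E'
from m import *
s=r.get_state();print(R.from_euler('z',-.25).apply(s['tool_pos']-[.4731,-.0822,0]).round(4), R.from_euler('z',-.25).apply(s['contact_force']).round(2))
E
```

```text
[-0.0004 -0.0017  0.0623] [0.9  4.36 1.54]
```

Request:
{"name": "move_tool", "arguments": {
  "rows": "0.5,0,0,0,0,0,0\n0.4,0,0,0,0,0,0\n0.3,0,0,0,0,0,0\n0.3,0,0,0,0,0,0\n0.3,0,0,0,0,0,0\n0.3,0,0,0,0,0,0",
  "grip_n": 15
}}

```text
clock: 8.25
tool_pos: [0.4722, -0.0799, 0.062]
eef_rot: [-0.126, 0.992, 0.003, 0.0]
contact_force: [-3.1, 11.7, 4.8]
opening: 0.428
finger_force: 15.0
```

```bash
python3 - <<'E'
from m import *
s=r.get_state();print(R.from_euler('z',-.25).apply(s['tool_pos']-[.4731,-.0822,0]).round(4), R.from_euler('z',-.25).apply(s['contact_force']).round(2))
E
```

```text
[-0.0003  0.0024  0.062 ] [-0.07 12.12  4.84]
```

The opening of 37.7 mm means the trigger is right in. The arm was pulled about 4 mm along +y, so I recentre the command and then press down in small steps.

Scaled: 0.007 m / 0.75 = 0.0093, 0.005 m / 0.75 = 0.0067.

Request:
{"name": "move_tool", "arguments": {
  "rows": "0.3,0,0.0027,0.0013,0,0,0\n0.3,0,0.0053,0.004,0,0,0\n0.3,0,0.0053,0.0067,0,0,0\n0.3,0,0.0053,0.0093,0,0,0\n0.3,0,0.0053,0.0093,0,0,0",
  "grip_n": 15
}}

```text
clock: 8.75
tool_pos: [0.4727, -0.0797, 0.0557]
eef_rot: [-0.125, 0.992, 0.0, 0.001]
contact_force: [-1.2, 5.9, 8.7]
opening: 0.426
finger_force: 15.6
```

Request:
{"name": "move_tool", "arguments": {
  "rows": "0.3,0,0,0.0013,0,0,0\n0.3,0,0,0.0027,0,0,0\n0.3,0,0,0.004,0,0,0\n0.3,0,0,0.004,0,0,0"
}}

```text
clock: 9.15
tool_pos: [0.4727, -0.0797, 0.053]
eef_rot: [-0.124, 0.992, 0.0, 0.001]
contact_force: [-1.5, 5.7, 12.7]
opening: 0.424
finger_force: 15.9
```

Scaled: 0.003 m / 0.75 = 0.004, 0.002 m / 0.75 = 0.0027.

Request:
{"name": "move_tool", "arguments": {
  "rows": "0.3,0,0.0013,0.0013,0,0,0\n0.3,0,0.0013,0.0027,0,0,0\n0.3,0,0.0013,0.004,0,0,0\n0.3,0,0.0013,0.004,0,0,0"
}}

```text
clock: 9.55
tool_pos: [0.4727, -0.0797, 0.0501]
eef_rot: [-0.124, 0.992, -0.0, 0.001]
contact_force: [-1.9, 3.6, 13.7]
opening: 0.43
finger_force: 16.5
```

Request:
{"name": "move_tool", "arguments": {
  "rows": "0.3,0,0,0.0013,0,0,0\n0.3,0,0,0.002,0,0,0\n0.3,0,0,0.002,0,0,0"
}}

```text
clock: 9.85
tool_pos: [0.4728, -0.0797, 0.0487]
eef_rot: [-0.124, 0.992, -0.0, 0.001]
contact_force: [-1.3, 3.4, 14.9]
opening: 0.431
finger_force: 16.6
```

Scaled: -0.001 m / 0.75 = -0.0013, -0.0005 m / 0.75 = -0.0007.

Request:
{"name": "move_tool", "arguments": {
  "rows": "0.45,0,0,0,0,0,0\n0.48,0,0,-0.0007,0,0,0\n0.51,0,0,-0.0013,0,0,0\n0.54,0,0,-0.0013,0,0,0\n0.57,0,0,-0.0013,0,0,0\n0.60,0,0,-0.0013,0,0,0\n0.62,0,0,-0.0013,0,0,0\n0.62,0,0,-0.0013,0,0,0"
}}

```text
clock: 10.65
tool_pos: [0.4718, -0.0809, 0.0486]
eef_rot: [-0.123, 0.992, -0.001, -0.0]
contact_force: [0.6, 1.2, 3.7]
opening: 0.623
finger_force: 2.1
```

Scaled: -0.003 m / 0.75 = -0.004, -0.002 m / 0.75 = -0.0027.

Request:
{"name": "move_tool", "arguments": {
  "rows": "0.62,0,0,-0.0013,0,0,0\n0.62,0,0,-0.0027,0,0,0\n0.62,0,0,-0.004,0,0,0\n0.62,0,0,-0.004,0,0,0"
}}

```text
clock: 11.05
tool_pos: [0.4716, -0.0806, 0.0515]
eef_rot: [-0.123, 0.992, -0.001, -0.0]
contact_force: [0.4, 0.0, -0.2]
opening: 0.623
finger_force: 0.0
```

Request:
{"name": "move_tool", "arguments": {
  "rows": "0.62,0,0,0,0,0,0\n0.62,0,0,0,0,0,0"
}}

```text
clock: 11.25
tool_pos: [0.4717, -0.0804, 0.0514]
eef_rot: [-0.123, 0.992, -0.0, -0.0]
contact_force: [-0.4, 0.1, -1.2]
opening: 0.618
finger_force: 0.0
```

The vertical force vanished at z = 51.5 mm, so the button stays down. I rise straight up and clear the view.

Scaled: -0.2 m / 0.75 = -0.2667, -0.18 m / 0.75 = -0.24.

Request:
{"name": "move_tool", "arguments": {
  "rows": "0.64,0,0,-0.0133,0,0,0\n0.66,0,0,-0.0533,0,0,0\n0.66,0,0,-0.12,0,0,0\n0.66,0,0,-0.1867,0,0,0\n0.66,0,0,-0.24,0,0,0\n0.66,0,0,-0.2667,0,0,0"
}}

```text
clock: 11.85
tool_pos: [0.4729, -0.08, 0.2548]
eef_rot: [-0.123, 0.992, -0.001, 0.002]
contact_force: [0.3, -0.3, 0.2]
opening: 0.658
finger_force: 0.0
```

Request:
{"name": "move_tool", "arguments": {
  "rows": "0.7,-0.0667,0,0,0,0,0\n0.7,-0.1333,0,0,0,0,0\n0.7,-0.1867,0,0,0,0,0\n0.7,-0.1867,0,0,0,0,0\n0.7,-0.1867,0,0,0,0,0\n0.7,-0.1867,0,0,0,0,0"
}}

```text
clock: 12.45
tool_pos: [0.606, -0.0465, 0.251]
eef_rot: [-0.123, 0.992, -0.001, -0.002]
contact_force: [-0.7, -0.2, 0.1]
opening: 0.704
finger_force: 0.0
```

```bash
python3 - <<'E'
from m import *
a=viewer.snapshot("side")[:,:,::-1]; b=viewer.snapshot("top")[:,:,::-1]
k=lambda J,x,y,w:cv2.resize(J[y:y+110,x:x+w],None,fx=4.5,fy=4.5,interpolation=cv2.INTER_CUBIC)
cv2.imwrite("pics/g4.png",np.hstack([k(b,310,215,75),k(a,225,215,100)]))
E
```

```text
(no output)
```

View pics/g4.png

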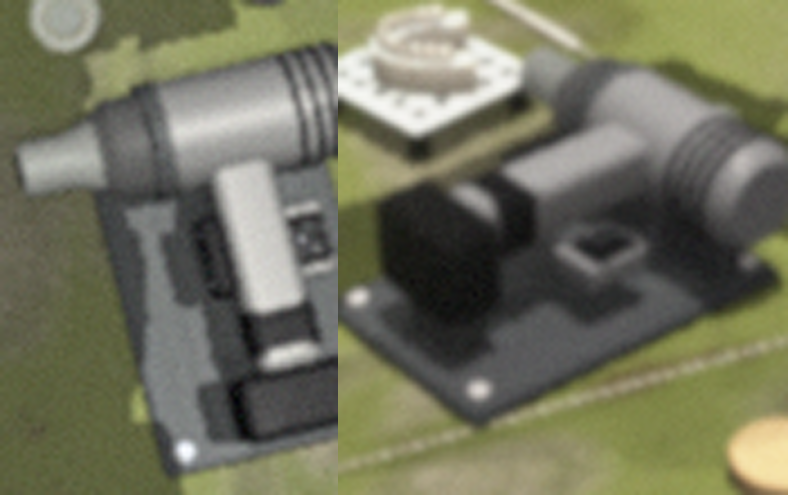

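The cap at (600,243) in the side crop now lies nearly flush in its ledge. In the top crop the trigger at (212,258) sits part-way in, and the cast stands on the plate.

```bash
python3 -c "
from plant import r, viewer, ticket
print(ticket.finish_job())"
```

```text
the job is handed in; nothing more can be done
None
```

I set the cast upright on the drying plate, about 5 mm from its middle, and left the dryer locked on, with the trigger caught part-way in and the button down; the job is handed in, but no verdict was shown.

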